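# Stack the tea-for-one set and cover the sugar bowl

## Robot

A 6-joint arm with a two-finger parallel gripper is mounted at the origin on a cart in front of the work surface, level with it; the furniture and walls round the work are solid. World frame = base frame: x ahead of the robot, y to its left, z up, the work surface at z = 0. Lengths are in m, angles in rad, forces in N, time in s.
With the tool pointing down it reaches from about 0.3 to 0.825 m from the base axis. Payload 5.4 kg.
Tool frame: the origin (TCP) lies at the very end of the fingers, on their centre line; the grasp point (between the pads) lies 19 mm behind it; z points along the fingers, x is the direction in which the jaws open and shut, and the axes are right-handed (so a half turn about z gives the same grasp; the last joint's range is limited). The gripper opens to 92 mm and grips with 3 to 60 N. Pads are 20 mm wide; open, the fingers measure 128 mm over their backs; the gripper's body (75 mm by 189 mm) begins 69 mm behind the grasp point.
Start: joints at [-0.21, 0.158, 1.597, -0, 1.386, -0.21], TCP at [0.575, -0, 0.215] pointing down, gripper open.
Joint ranges: [-2.91, 2.91], [-0.94, 2.29], [0.18, 2.7], [-1.29, 4.43], [0.17, 2.64], [-3, 3]. Speed limits (rad/s): [2.57, 2.57, 3.14, 3.14, 3.14, 3.14].

## Interface

Orientations are given as a rotation vector (axis times angle).
In Python, from workcell import bot gives the robot as it stands. Calls block until the motion is done:
- bot.goto(position, orientation): joint-space move of the TCP to a pose.
- bot.line_to(position, rot=None, max_speed=0.15): straight line of the TCP; rot=None keeps the orientation; max_speed is the mean speed in m/s.
- bot.set_joints(angles): joint-space move.
- bot.set_gripper(opening, newtons=None): opening from 0.0 (shut) to 1.0 (fully open); newtons is the grip in N (None keeps the last); returns when the fingers have stopped.
- bot.hold(seconds).
- bot.inverse_kinematics(position, orientation): joint angles nearest the present ones, or None.
- bot.read_camera(name): name is "scene" or "side" or "wrist"; returns a dict with "pixels" (420x560x3 uint8, blue, green, red), "fx", "fy", "cx", "cy" (pixels), "R" (3x3) and "t" (3): a world point X has camera coordinates R X + t. Camera axes: x right, y down, z forward; pixel columns grow to the right and rows downward; lengths in m; the calibration is good to about 2 mm. The wrist camera is an equidistant fisheye: a pixel r from the principal point sees the ray r / f radians off the axis. A picture is of the moment at which its call begins. There is no depth.
A pose or a line that the arm cannot do raises bot.MotionError and nothing moves.
- bot.job_done(): hands the job in, once; it reports no verdict.
Readings, each from a call of its own:
- bot.current_clock(): time.
- bot.current_joints(): joint angles.
- bot.current_joint_vel(): joint speeds.
- bot.current_effort(): joint torques, N m.
- bot.current_ee_pos(): TCP position.
- bot.current_tool_rot(): TCP orientation.
- bot.current_contact_force(): force on the tool from outside, world axes, zero at the start.
- bot.current_ft_torque(): the same for the moment, N m.
- bot.current_opening(): opening from 0.0 (shut) to 1.0 (fully open).
Only numpy, scipy, OpenCV 4.12 (cv2) and the standard library are available. Lean on these libraries where they do the work, as an engineer would, in place of code of your own. Each camera call takes 0.05 s, during which the arm holds its last target.

## Task

Put the tea-for-one set together on its round wooden stand, in this order: first the cup in the stand's hollow, then the teapot with its foot in the mouth of the cup, and only then the larger lid on the teapot. Also put the smaller lid on the sugar bowl, leaving the bowl where it is. Everything must end up upright and properly seated; do not push or knock over the sugar bowl, the salt shaker or the kitchen timer.

Things in the scene. Friction and masses are not known exactly. Their poses are not given: they have to be found in the camera images.
- stand: Target, fixed to the worktop: round dark wooden stand, 104 mm across, 12 mm high, with a round hollow 78 mm across and 5 mm deep in its top (floor of the hollow 7 mm above the worktop). Origin: centre of its underside; z up.
- cup: Loose blue-glazed handleless tea cup, open at the top: 64 mm outside diameter (straight-sided from 12 mm up to the rim), 56 mm high, wall 4 mm, mouth 56 mm inside, foot 54 mm across, about 0.16 kg. Origin: centre of its underside; z up.
- pot: Blue-glazed teapot without lid, 0.24 kg. Straight round body 64 mm across from 10 to 58 mm height (rim), mouth 56 mm inside; foot 40 mm across, 10 mm high. Spout along its +x to 58 mm from the axis, loop handle along -x to 56 mm; its y sides are free to grip. Foot goes in the cup, shoulder rests on its rim (origin 46 mm above the cup's). Origin: centre of the foot's underside; z up.
- pot_lid: Blue-glazed larger lid, right way up, 38 mm high, 0.07 kg: plug 40 mm across and 8 mm high underneath, disc 62 mm across from 8 to 14 mm height, upright round knob 18 mm across from 14 to 38 mm. On the teapot the plug hangs in its mouth and the disc rests on its rim (lid's origin 50 mm above the pot's). Origin: centre of the plug's underside; z up.
- small_lid: Blue-glazed smaller lid, right way up, 38 mm high, 0.04 kg: plug 28 mm across and 8 mm high underneath, disc 48 mm across from 8 to 14 mm height, upright round knob 14 mm across from 14 to 38 mm. On the sugar bowl the plug hangs in its mouth and the disc rests on its rim (lid's origin 34 mm above the bowl's). Origin: centre of the plug's underside; z up.
- sugar_bowl: Target, loose and about 0.3 kg: blue-glazed open sugar bowl, 52 mm outside diameter, 42 mm high, mouth 44 mm inside, with two small ears along its +y and -y (80 mm over the ears). Origin: centre of its underside; z up.
- salt_shaker: Bystander, loose: salt shaker with grey cap, 44 mm across, 90 mm high. Origin: centre of its underside.
- kitchen_timer: Bystander, loose: round white and turquoise kitchen timer, 67 mm across, 57 mm high. Origin: centre of its underside.

How it is judged:
On the way, in this order (a step that is already met when the one before it is completed fails the run):
1. the cup stands upright in the hollow of the stand (horizontal distance between cup and stand below 0.014 m and z of cup in the frame of stand between 0.003 and 0.011 m and angle between cup's own z axis and vertical below 0.1 rad), for 0.2 s.
2. the teapot is seated on the cup, which is still in the stand (all of step 1 and horizontal distance between pot and cup below 0.01 m and z of pot in the frame of cup between 0.042 and 0.05 m and angle between pot's own z axis and vertical below 0.1 rad), for 0.2 s.
3. the larger lid is seated on the teapot, on the cup, in the stand (all of step 2 and horizontal distance between pot_lid and pot below 0.01 m and z of pot_lid in the frame of pot between 0.046 and 0.054 m and angle between pot_lid's own z axis and vertical below 0.1 rad), for 0.2 s.
At the end, for the whole second after the job is handed in: The cup is in the stand's hollow (axes within 14 mm), the teapot on the cup, the larger lid on the teapot and the smaller lid on the sugar bowl (axes within 10 mm each), all seated to 4 mm in height, upright to 0.1 rad, at rest; the sugar bowl within 30 mm of where it was (all of step 3 and horizontal distance between small_lid and sugar_bowl below 0.01 m and z of small_lid in the frame of sugar_bowl between 0.03 and 0.038 m and angle between each of small_lid, sugar_bowl's own z axis and vertical below 0.1 rad and linear speed of each of cup, pot, pot_lid, small_lid, sugar_bowl below 0.02 m/s); the robot touches nothing.
It fails at once if the salt shaker is pushed more than 30 mm or tipped over (distance of salt_shaker from where it was at the start of the episode above 0.03 m or angle between salt_shaker's own z axis and vertical above 0.5 rad).
It fails at once if the kitchen timer is pushed more than 30 mm or tipped over (distance of kitchen_timer from where it was at the start of the episode above 0.03 m or angle between kitchen_timer's own z axis and vertical above 0.5 rad).
It fails at once if the sugar bowl is pushed more than 30 mm or tipped over (distance of sugar_bowl from where it was at the start of the episode above 0.03 m or angle between sugar_bowl's own z axis and vertical above 0.5 rad).
It also fails if it takes over 136 s, if anything falls off the work surface, if the arm or the gripper's body presses on something with over 40 N, if the wrist force passes 120 N, or if a joint passes its speed limit or range.

## Working session

There is one attempt and no reset: what is moved stays moved. The work goes in short steps, each a Python script; the robot and the scene stay as the last script left them, time stands still between calls to the robot, and variables do not carry over. Pictures are saved under pics/ and viewed, and the job is handed in when it is done.

```bash
mkdir -p pics; ls; python3 - <<'E'
from workcell import bot
import cv2
for n in ("scene","side","wrist"):
    c=bot.read_camera(n); cv2.imwrite(f"pics/{n}0.png",c["pixels"])
    print(n,c["fx"],c["cx"],c["cy"],c["R"],c["t"])
print(bot.current_clock(),bot.current_tool_rot())
E
```

```text
pics
scene 512.547733654971 274.7899039195999 196.44939457083555 [[ 0.68254514 -0.73070611 -0.01416731]
 [-0.47654746 -0.43027374 -0.76665965]
 [ 0.55410707  0.53003122 -0.64189739]] [-0.36543523  0.26462358  0.92620762]
side 382.23819385677865 278.01026122029157 208.22747050841036 [[ 0.99034334 -0.13748093 -0.01786249]
 [-0.09586062 -0.58598853 -0.80462922]
 [ 0.10015396  0.79857149 -0.59350885]] [-0.53639902  0.0944576   0.91489041]
wrist 325.19226210127806 286.00076012220364 206.98926673119715 [[ 9.99998474e-01  2.87315572e-04 -1.72296946e-03]
 [ 7.81868724e-04 -9.55673864e-01  2.94426315e-01]
 [-1.56200362e-03 -2.94427213e-01 -9.55672630e-01]] [-0.5754923  -0.03360719  0.39217748]
0.15 [-3.14129920e+00 -2.34249997e-05  2.16923040e-03]
```

View pics/scene0.png

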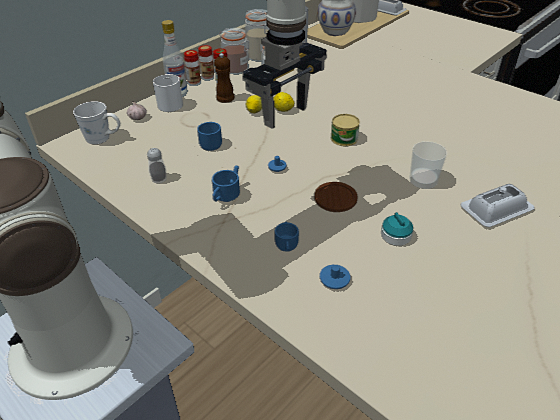

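View pics/side0.png

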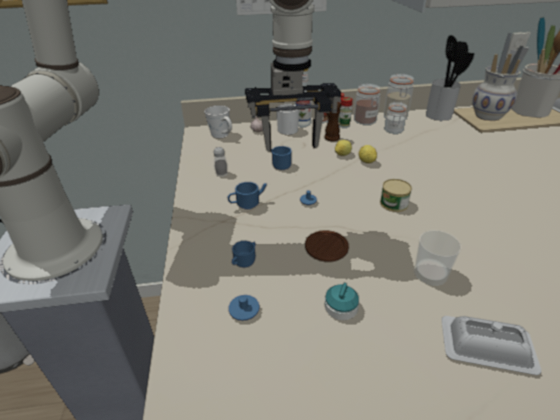

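View pics/wrist0.png

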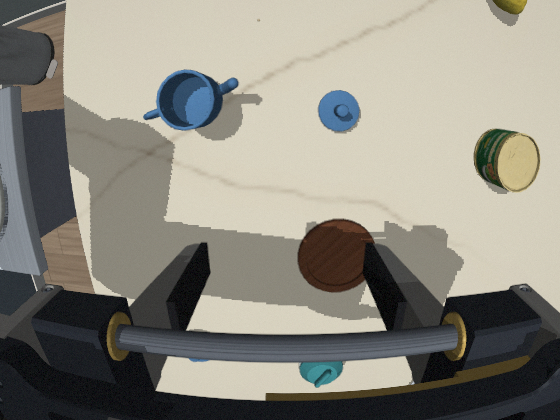

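The wrist picture shows the pot at about (190,100), small lid at (339,110) and stand at (336,255). The scene view shows the cup at about (209,136), the sugar bowl with its ears at (287,236), the large lid at (335,277), the shaker at (157,165) and the timer at (398,229).

```bash
cat > h.py <<'E'
from workcell import bot
import numpy as np, cv2
from scipy.spatial.transform import Rotation as Ro
def ray(c,name,u,v):
    u=np.asarray(u,float);v=np.asarray(v,float)
    x=(u-c["cx"])/c["fx"];y=(v-c["cy"])/c["fy"]
    if name=="wrist":
        r=np.hypot(x,y)+1e-12
        d=np.stack([np.sin(r)*x/r,np.sin(r)*y/r,np.cos(r)],-1)
    else: d=np.stack([x,y,np.ones_like(x)],-1)
    R=np.array(c["R"]);t=np.array(c["t"])
    return -R.T@t, d@R
def plane(c,name,u,v,z):
    o,d=ray(c,name,u,v); s=(z-o[2])/d[...,2]
    return o+d*s[...,None]
def blobs(img,lo,hi,amin=60):
    m=cv2.inRange(cv2.cvtColor(img,cv2.COLOR_BGR2HSV),lo,hi)
    m=cv2.morphologyEx(m,cv2.MORPH_OPEN,np.ones((3,3),np.uint8))
    n,l,s,ce=cv2.connectedComponentsWithStats(m)
    return m,l,[(i,s[i],ce[i]) for i in range(1,n) if s[i,4]>=amin]
BLUE=((95,110,30),(125,255,255))
def down(yaw): # jaw axis x at angle yaw in world
    return (Ro.from_euler('z',yaw)*Ro.from_euler('x',np.pi)).as_rotvec()
def shot(n,f):
    c=bot.read_camera(n); cv2.imwrite(f"pics/{f}.png",c["pixels"]); return c
E
python3 - <<'E'
from h import *
np.set_printoptions(precision=3,suppress=True)
for n in("scene","side","wrist"):
    c=bot.read_camera(n)
    m,l,b=blobs(c["pixels"],*BLUE)
    print(n)
    for i,s,ce in b: print(s,ce.round(1),plane(c,n,ce[0],ce[1],0.0)[:2],plane(c,n,ce[0],ce[1],0.03)[:2])
# stand, shaker, timer rough
    pts={"scene":[(335,196),(157,165),(398,229)],"side":[(327,245),(221,161),(342,302)],"wrist":[(336,255),(336,255),(320,370)]}[n]
    for p,z in zip(pts,(0.012,0.045,0.03)): print('o',p,plane(c,n,*p,z)[:2])
E
```

```text
scene
[198 122  24  28 567] [209.7 135.4] [0.619 0.329] [0.59  0.292]
[269 156  17  16 184] [276.9 164.4] [0.645 0.095] [0.615 0.067]
[212 166  28  36 751] [225.8 184.7] [0.498 0.131] [0.474 0.102]
[275 223  24  28 561] [286.4 236.2] [ 0.464 -0.102] [ 0.441 -0.122]
[320 265  30  24 572] [334.5 276.3] [ 0.443 -0.252] [ 0.421 -0.267]
o (335, 196) [ 0.633 -0.105]
o (157, 165) [0.401 0.271]
o (398, 229) [ 0.618 -0.285]
side
[538  18   6  35 172] [540.5  34.6] [2.539 1.713] [2.436 1.592]
[273 147  17  22 337] [281.2 157.3] [0.6   0.348] [0.593 0.294]
[236 183  24  25 476] [246.9 194.7] [0.473 0.149] [0.472 0.105]
[301 194  14  10 105] [307.8 198.9] [0.639 0.101] [0.63  0.059]
[233 242  21  24 447] [243.4 253.4] [ 0.448 -0.091] [ 0.448 -0.123]
[230 296  28  24 533] [243.5 307.4] [ 0.438 -0.247] [ 0.438 -0.272]
o (327, 245) [ 0.642 -0.106]
o (221, 161) [0.408 0.275]
o (342, 302) [ 0.626 -0.288]
wrist
[ 144   70   94   60 3332] [189.2  99.4] [0.46 0.1 ] [0.469 0.098]
[ 318   91   41   40 1254] [337.9 110.2] [0.637 0.084] [0.632 0.084]
o (336, 255) [ 0.64  -0.095]
o (336, 255) [ 0.634 -0.079]
o (320, 370) [ 0.627 -0.283]
```

```bash
python3 - <<'E'
from h import *
bot.goto([0.59,0.20,0.215],down(0)); shot("wrist","w1")
bot.goto([0.44,-0.22,0.215],down(0)); shot("wrist","w2")
print(bot.current_clock())
E
```

```text
2.85
```

View pics/w1.png

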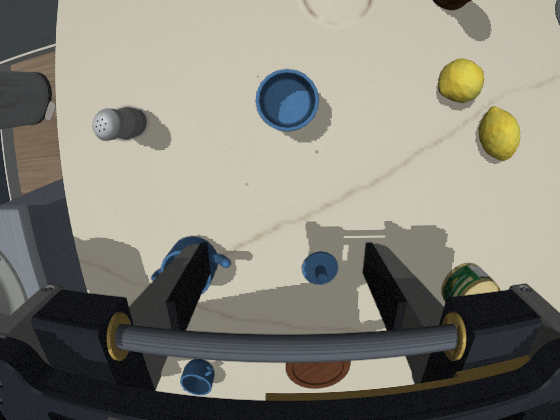

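View pics/w2.png

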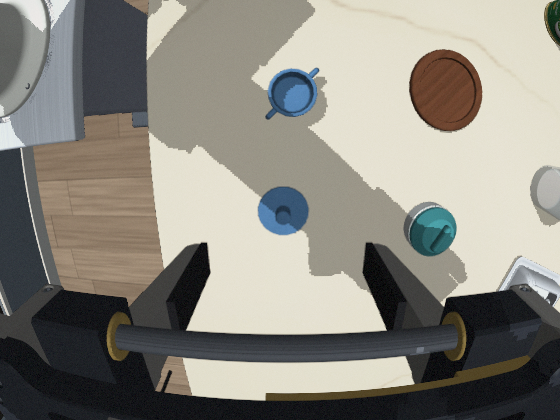

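w1 shows the cup at (288,99), small lid (320,267), shaker (110,124). w2 shows the bowl at (292,93) with its ears along about 60° in the image, large lid at (283,211), stand (446,90) and timer (432,230). Next I measure with circle fits.

```bash
cat >> h.py <<'E'
from scipy.optimize import least_squares
def circ(c,near,z,r,rng=BLUE,name="wrist",dbg=False,half=None):
    """far-side outline points projected on plane z, circle of radius r"""
    m,l,b=blobs(c["pixels"],*rng)
    i,s,ce=min(b,key=lambda q:np.hypot(*(q[2]-near)))
    cs,_=cv2.findContours((l==i).astype(np.uint8),cv2.RETR_EXTERNAL,cv2.CHAIN_APPROX_NONE)
    p=max(cs,key=len)[:,0,:].astype(float)
    P=plane(c,name,p[:,0],p[:,1],z)[:,:2]
    nad=(-np.array(c["R"]).T@np.array(c["t"]))[:2]
    x=np.median(P,0); x=(P.max(0)+P.min(0))/2
    for k in range(4):
        d=P-x; rr=np.hypot(*d.T)
        keep=np.abs(rr-r)<(0.012 if k<1 else 0.004)
        q=P[keep]
        f=least_squares(lambda a:np.hypot(*(q-a[:2]).T)-(r if len(a)<3 else a[2]),x,loss="soft_l1",f_scale=0.0007)
        x=f.x
    g=least_squares(lambda a:np.hypot(*(q-a[:2]).T)-a[2],[*x,r],loss="soft_l1",f_scale=0.0007).x
    print("fit",x.round(4),"free",g.round(4),"rms",np.sqrt(np.mean(f.fun**2)).round(4),len(q),len(P))
    return x,P
BROWN=((0,80,20),(15,255,140)); TURQ=((80,100,40),(95,255,255))
E
python3 - <<'E'
from h import *
c=bot.read_camera("wrist")
print("bowl");b,P=circ(c,(292,93),0.042,0.026)
d=P-b; far=d[np.hypot(*d.T)>0.033]; a=np.arctan2(far[:,1],far[:,0]); print("ear dir",np.degrees(np.angle(np.mean(np.exp(2j*a)))/2))
print("Lid");circ(c,(283,211),0.014,0.031)
print("stand");circ(c,(446,90),0.012,0.052,BROWN)
print("timer");circ(c,(432,230),0.04,0.03,TURQ)
bot.goto([0.575,0,0.215],down(0)); c=bot.read_camera("wrist")
print("pot");b,P=circ(c,(190,100),0.058,0.032)
d=P-b; R=np.hypot(*d.T)
for s in(1,-1):
    far=P[(R>0.04)&(s*d[:,0]>0)]
    print("far",s,far.mean(0), np.degrees(np.arctan2(*(far.mean(0)-b)[::-1])),R[(s*d[:,0]>0)].max())
print("stand");circ(c,(336,255),0.012,0.052,BROWN)
print("small");circ(c,(339,110),0.014,0.024)
bot.goto([0.59,0.2,0.215],down(0)); c=bot.read_camera("wrist")
print("cup");circ(c,(288,99),0.056,0.032)
print("small");circ(c,(320,267),0.014,0.024)
print(bot.current_clock())
E
```

```text
bowl
fit [ 0.4482 -0.1175] free [ 0.4483 -0.1174  0.0246] rms 0.0015 142 165
ear dir 45.30180787086515
Lid
fit [ 0.4382 -0.2558] free [ 0.4381 -0.2554  0.0292] rms 0.0019 135 135
stand
fit [ 0.6392 -0.1009] free [ 0.6392 -0.1008  0.0509] rms 0.0012 220 220
timer
fit [ 0.6224 -0.2741] free [ 0.6225 -0.2741  0.0313] rms 0.0015 132 132
pot
fit [0.4741 0.097 ] free [0.4737 0.0971 0.0316] rms 0.0016 148 230
far 1 [0.5207521 0.1103302] 15.934788248200382 0.055064050346885614
far -1 [0.43043182 0.08358275] -162.90665223494622 0.05056738360537745
stand
fit [ 0.6423 -0.0979] free [ 0.6411 -0.098   0.0507] rms 0.0014 179 221
small
fit [0.6347 0.0837] free [0.6348 0.0839 0.0225] rms 0.0016 111 111
cup
fit [0.5924 0.2925] free [0.5924 0.2925 0.0306] rms 0.0015 173 173
small
fit [0.6345 0.0854] free [0.6348 0.0857 0.0222] rms 0.0018 93 93
4.825
```

```bash
python3 - <<'E'
from h import *
y=0.0;x=np.array([0.5924,0.2925])
bot.goto([*x,0.15],down(y)); bot.line_to([*x,0.027],max_speed=0.12)
print("f",bot.current_contact_force())
bot.set_gripper(0.0,20); print(bot.current_opening(), bot.current_ee_pos(),bot.current_contact_force())
bot.line_to([*x,0.2],max_speed=0.2); print(bot.current_opening(),bot.current_contact_force())
s=[0.6395,-0.1005]
bot.goto([*s,0.18],down(y)); bot.line_to([*s,0.06],max_speed=0.1)
shot("wrist","c1"); shot("scene","c1s")
print(bot.current_clock(),bot.current_ee_pos())
E
```

```text
f [ 0.24048781  0.81718195 -0.18048643]
0.7022683801113575 [0.59236132 0.29256572 0.02727437] [-1.65274189  0.77465923  1.84511437]
0.7006386698325453 [-0.52268764 -0.5539141  -1.82392967]
10.9917 [ 0.64006851 -0.10069905  0.06087229]
```

View pics/c1.png

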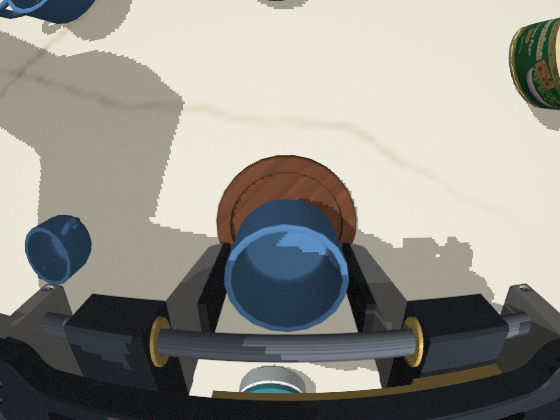

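View pics/c1s.png

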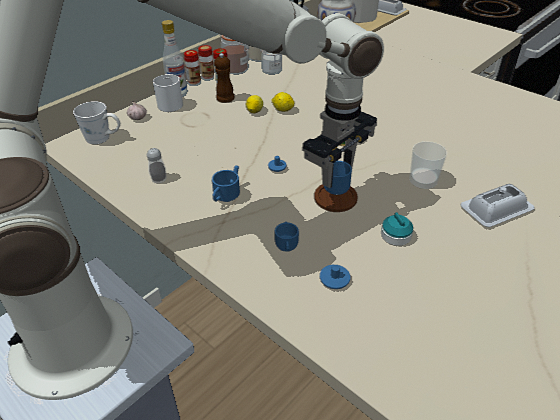

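The cup is held upright and centred over the stand in both views (wrist: rim at (288,277), stand at (287,205)). Lowering it.

```bash
python3 - <<'E'
from h import *
s=[0.6395,-0.1005]
bot.line_to([*s,0.0345],max_speed=0.05); bot.hold(0.2); print(bot.current_contact_force(),bot.current_ee_pos())
bot.set_gripper(0.95); bot.line_to([*s,0.2],max_speed=0.2)
bot.line_to([0.6395,-0.19,0.2],max_speed=0.3)
c=shot("wrist","c2"); circ(c,(290,110),0.063,0.032); circ(c,(290,110),0.012,0.052,BROWN)
print(bot.current_clock())
E
```

```text
[-1.555549   -0.0828402  -0.07513647] [ 0.63937088 -0.10048497  0.03418128]
fit [ 0.6409 -0.1005] free [ 0.6409 -0.1005  0.0309] rms 0.0012 187 187
fit [ 0.6417 -0.1007] free [ 0.6417 -0.1005  0.0504] rms 0.0017 261 261
13.8417
```

View pics/c2.png

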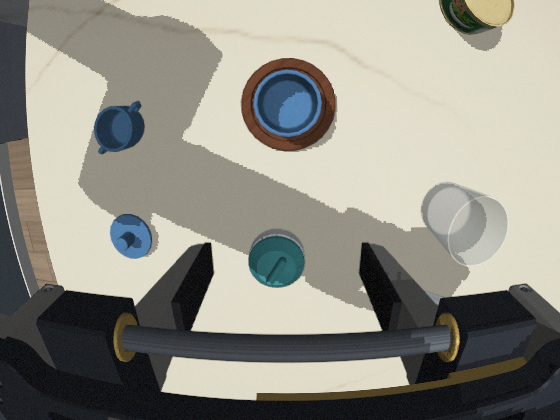

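The cup (288,103) is centred in the stand and upright. Next a closer look at the pot.

```bash
python3 - <<'E'
from h import *
bot.goto([0.474,0.01,0.215],down(0)); c=shot("wrist","p1")
b,P=circ(c,(290,105),0.058,0.032)
# arm directions with spout/handle heights ~0.045
m,l,bl=blobs(c["pixels"],*BLUE)
d=P-b;R=np.hypot(*d.T)
for s in(1,-1):
    k=(R>0.038)&(s*d[:,0]>0); i=np.argmax(np.where(k,R,0)); print(P[i],P[k].mean(0),np.degrees(np.arctan2(*(P[k].mean(0)-b)[::-1])),R[k].max())
for y in (-74,106):
    q=bot.inverse_kinematics([*b,0.15],down(np.radians(y))); print(y,q)
    q=bot.inverse_kinematics([0.64,-0.1,0.15],down(np.radians(y))); print(y,q)
E
```

```text
fit [0.4718 0.0975] free [0.4716 0.0975 0.0306] rms 0.0016 182 256
[0.52489197 0.1139361 ] [0.51742866 0.11083428] 16.320266684128427 0.05554221902658765
[0.42200236 0.0825631 ] [0.4281787  0.08457387] -163.5256183227196 0.05202549743746955
-74 [-4.77565322e-02 -2.53564919e-02  1.92225894e+00 -8.88178420e-16
  1.24469020e+00  1.24378711e+00]
-74 [-3.41168204e-01  3.94170877e-01  1.44169954e+00 -8.88178420e-16
  1.30572224e+00  9.50375443e-01]
106 [-0.04775653 -0.02535649  1.92225894  0.          1.2446902  -1.89780554]
106 [-0.3411682   0.39417088  1.44169954  0.          1.30572224 -2.19121721]
```

View pics/p1.png

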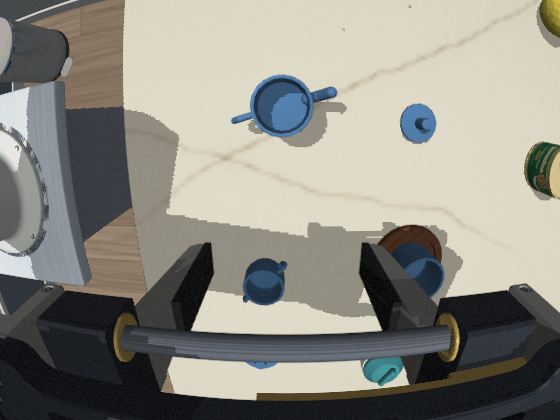

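```bash
python3 - <<'E'
from h import *
y=np.radians(16.4-90);x=np.array([0.472,0.0975])
bot.goto([*x,0.17],down(y)); bot.line_to([*x,0.028],max_speed=0.12)
print("f",bot.current_contact_force())
bot.set_gripper(0.0,25); print(bot.current_opening(), bot.current_ee_pos(),bot.current_contact_force())
bot.line_to([*x,0.2],max_speed=0.2); print(bot.current_opening(),bot.current_contact_force())
s=[0.640,-0.1005]
bot.goto([*s,0.2],down(y)); bot.line_to([*s,0.12],max_speed=0.1)
c=shot("wrist","p2"); shot("scene","p2s");shot("side","p2d")
print(bot.current_clock(),bot.current_ee_pos())
E
```

```text
f [-0.50346371 -0.08125329  0.46507513]
0.7056857046766011 [0.47223877 0.09760269 0.02834732] [-0.83172272  1.99088167  3.27516654]
0.7026604454846864 [-0.54177511  0.15522259 -2.59689967]
21.1583 [ 0.64065804 -0.10073829  0.1210893 ]
```

View pics/p2.png

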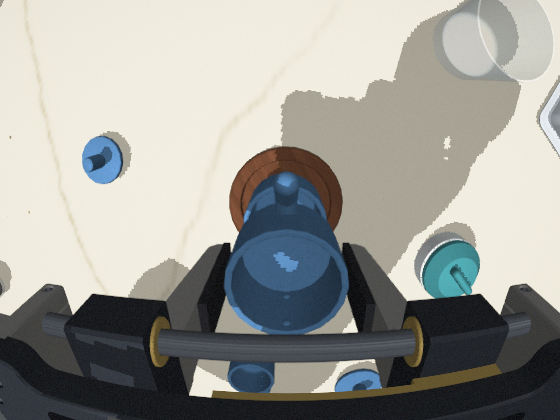

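View pics/p2s.png

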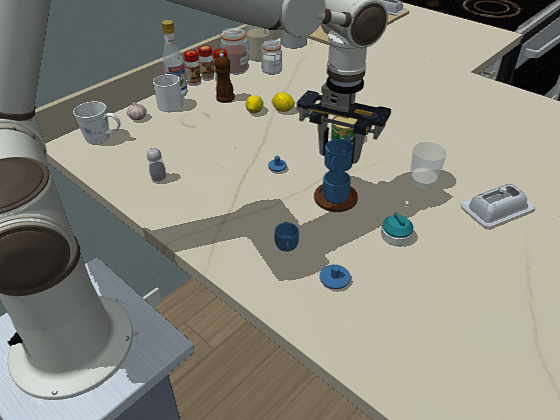

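View pics/p2d.png

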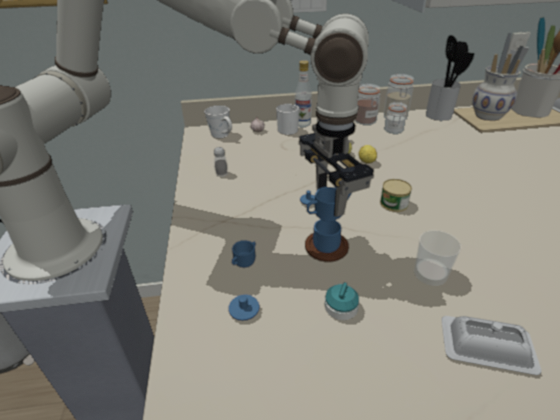

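The pot is held upright, its rim at (287,281) in the wrist view, the same spot the held cup had, and both outside views show it centred over the cup. Lowering it.

```bash
python3 - <<'E'
from h import *
s=[0.640,-0.1005]
for z in (0.095,0.088,0.084,0.082):
    bot.line_to([*s,z],max_speed=0.04); f=bot.current_contact_force(); print(z,f.round(2) if hasattr(f,'round') else f,bot.current_ee_pos()[2])
    if abs(f[2])>12: break
bot.hold(0.2)
print(bot.current_contact_force(),bot.current_ee_pos())
shot("side","p3d"); shot("scene","p3s")
E
```

```text
0.095 [ 1.18  0.04 -1.87] 0.09515092787881962
0.088 [ 0.02 -0.62 -1.88] 0.08749863490142723
0.084 [-0.25  0.48 -2.49] 0.08358442239894248
0.082 [ 0.41  0.16 -2.45] 0.08186466476832502
[-0.06741242  0.19431431 -2.25088371] [ 0.64007419 -0.10053919  0.08210076]
```

View pics/p3s.png

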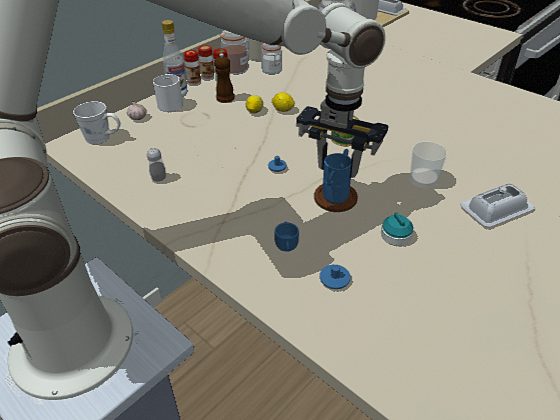

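```bash
python3 - <<'E'
from h import *
s=[0.640,-0.1005]
bot.line_to([*s,0.081],max_speed=0.03); bot.hold(0.1);print(bot.current_contact_force(),bot.current_ee_pos())
bot.set_gripper(0.95); bot.line_to([*s,0.24],max_speed=0.2)
bot.goto([0.6395,-0.19,0.26],down(0))
c=shot("wrist","p4"); circ(c,(290,110),0.111,0.032); circ(c,(290,110),0.012,0.052,BROWN)
print(bot.current_clock()); shot("side","p4d")
E
```

```text
[-0.7085983   0.02738278  0.71782749] [ 0.64028628 -0.1005886   0.08141614]
fit [ 0.64   -0.1015] free [ 0.6399 -0.1014  0.0308] rms 0.0014 185 262
fit [ 0.6489 -0.1346] free [ 0.6469 -0.1254  0.0482] rms 0.0023 31 196
26.1917
```

View pics/p4.png

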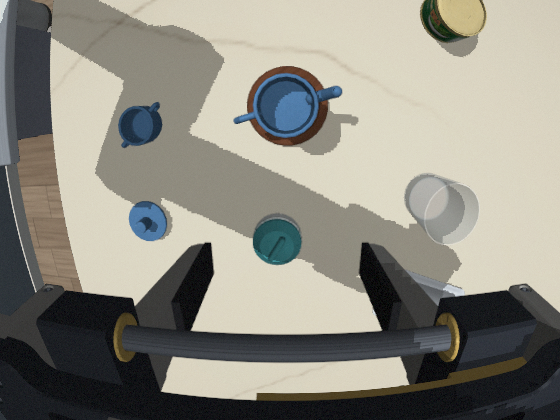

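View pics/p4d.png

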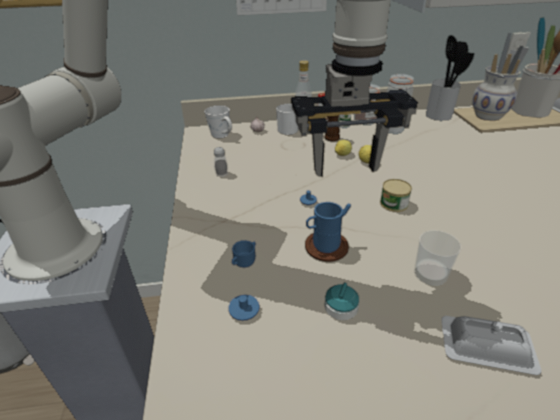

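The pot is seated at (0.640,-0.101), upright in the wrist and side views. Now the larger lid.

```bash
python3 - <<'E'
from h import *
bot.goto([0.438,-0.34,0.2],down(0)); c=shot("wrist","l1")
x,_=circ(c,(288,105),0.014,0.031)
y=np.radians(16.4-90)
bot.set_gripper(0.55)
bot.goto([*x,0.12],down(y)); bot.line_to([*x,0.018],max_speed=0.1)
print("f",bot.current_contact_force())
bot.set_gripper(0.0,15); print(bot.current_opening()*92, bot.current_ee_pos(),bot.current_contact_force())
bot.line_to([*x,0.24],max_speed=0.2); print(bot.current_opening()*92,bot.current_contact_force())
bot.goto([0.640,-0.101,0.24],down(y)); bot.line_to([0.640,-0.101,0.145],max_speed=0.1)
shot("wrist","l2"); shot("scene","l2s"); shot("side","l2d")
print(bot.current_clock(),bot.current_ee_pos())
E
```

```text
fit [ 0.4381 -0.2562] free [ 0.438  -0.2563  0.0293] rms 0.0017 154 154
f [ 0.27195601 -0.84551816 -0.03375395]
17.910358355398486 [ 0.43813691 -0.25628979  0.01812605] [-0.05639227 -0.16148855  0.55910079]
17.393152401153806 [-0.49788087 -0.35443123 -1.41840368]
34.5167 [ 0.64055437 -0.10117773  0.14595376]
```

View pics/l2.png

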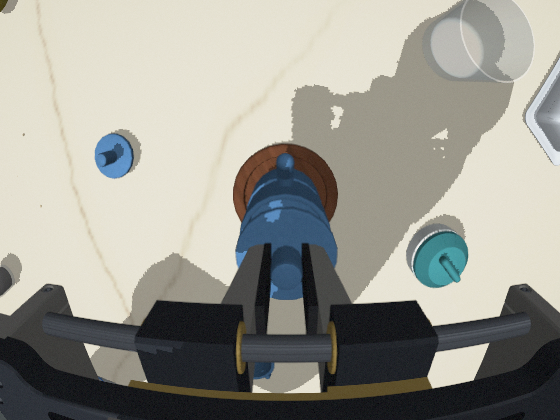

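View pics/l2s.png

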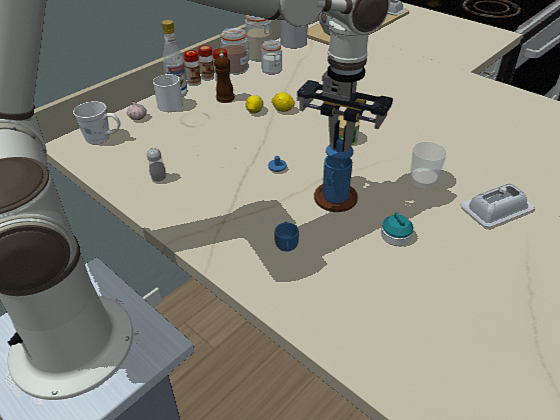

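View pics/l2d.png

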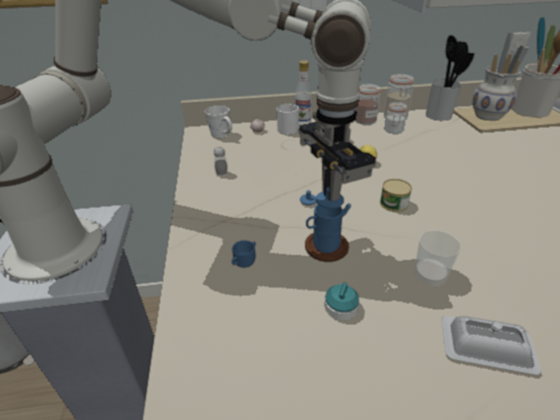

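The lid is held level by its knob (286,268 in the wrist view) and centred over the pot. Lowering it.

```bash
python3 - <<'E'
from h import *
s=[0.640,-0.101]
for z in (0.13,0.125,0.122,0.1212):
    bot.line_to([*s,z],max_speed=0.04); f=np.array(bot.current_contact_force()); print(z,f.round(2),bot.current_ee_pos()[2])
    if abs(f[2])>10: break
bot.hold(0.2); print(bot.current_contact_force())
bot.set_gripper(0.5); bot.line_to([*s,0.26],max_speed=0.2)
bot.goto([0.6395,-0.19,0.28],down(0))
c=shot("wrist","l3"); circ(c,(290,110),0.117,0.031)
print(bot.current_clock()); shot("side","l3d")
E
```

```text
0.13 [-0.28 -0.21 -0.87] 0.12959303278882534
0.125 [ 0.17 -0.03 -1.51] 0.1246285641720508
0.122 [ 0.22  0.57 -0.46] 0.12175012109349743
0.1212 [ 0.16 -0.87 -1.12] 0.12124634898485373
[-0.18691905  0.20138176 -1.48825195]
fit [ 0.64   -0.1014] free [ 0.6399 -0.1014  0.0302] rms 0.0011 173 247
38.7667
```

View pics/l3.png

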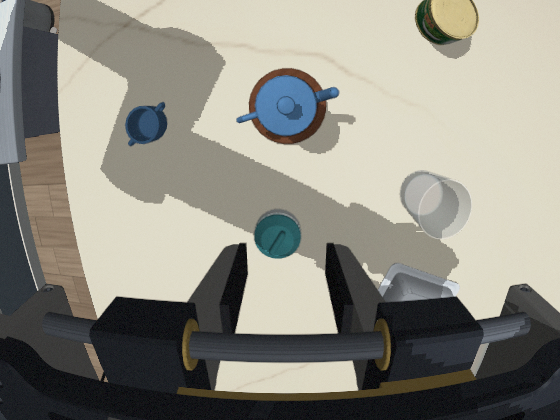

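View pics/l3d.png

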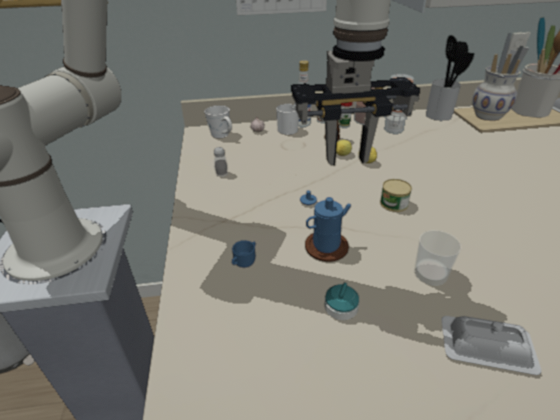

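The large lid sits on the pot (286,104), centred, with the disc level in both views. Now the small lid.

```bash
python3 - <<'E'
from h import *
bot.goto([0.448,-0.21,0.25],down(0)); c=bot.read_camera("wrist")
b,_=circ(c,(290,110),0.042,0.026)
bot.goto([0.6345,0.0,0.25],down(0)); c=bot.read_camera("wrist")
x,_=circ(c,(290,110),0.014,0.024)
bot.goto([*x,0.15],down(0)); bot.line_to([*x,0.018],max_speed=0.12)
print("f",bot.current_contact_force())
bot.set_gripper(0.0,12); print(bot.current_opening()*92, bot.current_ee_pos(),bot.current_contact_force())
bot.line_to([*x,0.22],max_speed=0.2); print(bot.current_opening()*92,bot.current_contact_force())
bot.goto([*b,0.22],down(0)); bot.line_to([*b,0.075],max_speed=0.12)
shot("wrist","s2"); shot("scene","s2s"); shot("side","s2d")
print(bot.current_clock(),bot.current_ee_pos())
np.save("b.npy",b)
E
```

```text
fit [ 0.4482 -0.1174] free [ 0.4482 -0.1173  0.0244] rms 0.0017 130 151
fit [0.6352 0.0836] free [0.6354 0.0839 0.0223] rms 0.0018 103 103
f [ 0.65269739 -0.21732603  0.76888108]
13.73031895440106 [0.63521438 0.08356984 0.01808719] [-0.22000162 -0.63603655  0.52478542]
13.362682303341483 [ 0.66428886 -0.48738064 -1.31349523]
46.95 [ 0.44865896 -0.11765388  0.07566924]
```

View pics/s2.png

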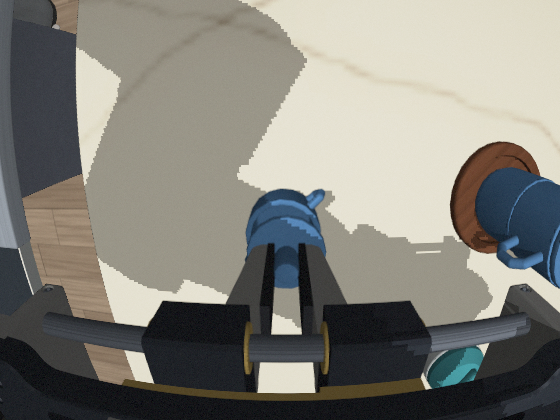

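View pics/s2s.png

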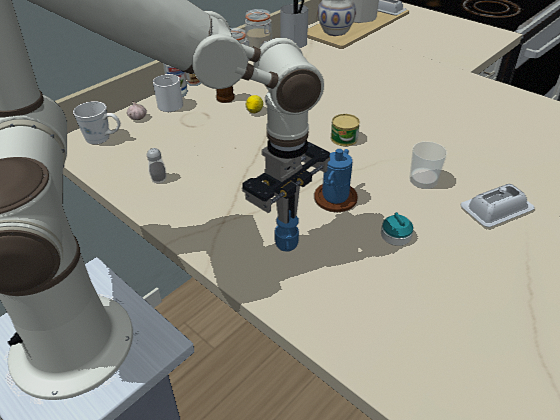

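View pics/s2d.png

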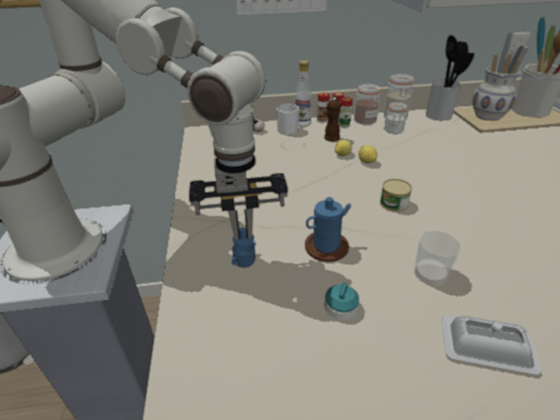

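The small lid is held level over the bowl (wrist (286,235)), and the gripper's reach toward the pot leaves room. Lowering it.

```bash
python3 - <<'E'
from h import *
s=np.load("b.npy")
for z in (0.062,0.056,0.053,0.0522):
    bot.line_to([*s,z],max_speed=0.04); f=np.array(bot.current_contact_force()); print(z,f.round(2),bot.current_ee_pos()[2])
    if abs(f[2])>10: break
bot.hold(0.2); print(bot.current_contact_force())
bot.set_gripper(0.45); bot.line_to([*s,0.26],max_speed=0.2)
bot.line_to([0.448,-0.21,0.26],max_speed=0.2)
c=shot("wrist","s3"); circ(c,(290,110),0.048,0.024)
print(bot.current_clock()); shot("side","s3d"); shot("scene","s3s")
E
```

```text
0.062 [-0.15 -1.43  0.07] 0.06159164929766653
0.056 [-0.98  0.04  0.23] 0.05566349415983493
0.053 [ 0.3  -0.02 -0.04] 0.05281730323691978
0.0522 [-0.22 -1.11 -0.55] 0.052226752597942475
[-0.10816129  0.21691189 -0.52706519]
fit [ 0.4482 -0.1173] free [ 0.4482 -0.1173  0.024 ] rms 0.0007 122 146
50.8583
```

View pics/s3.png

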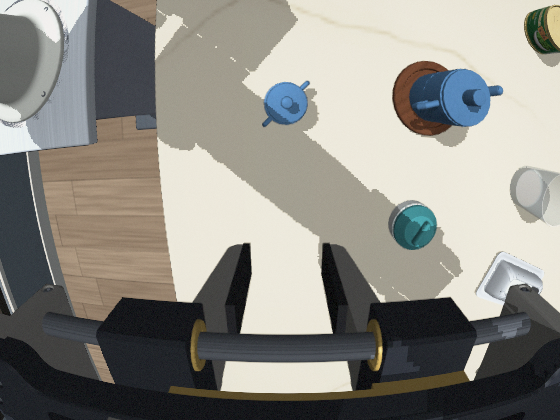

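View pics/s3d.png

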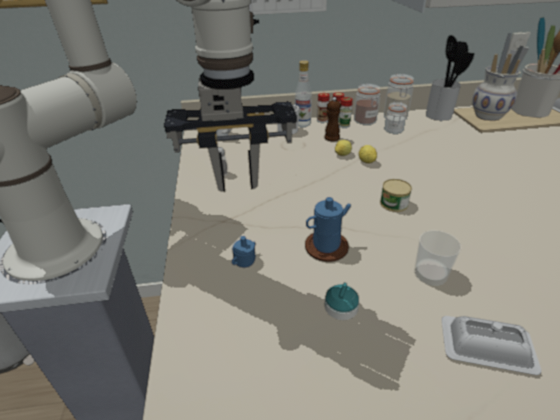

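View pics/s3s.png

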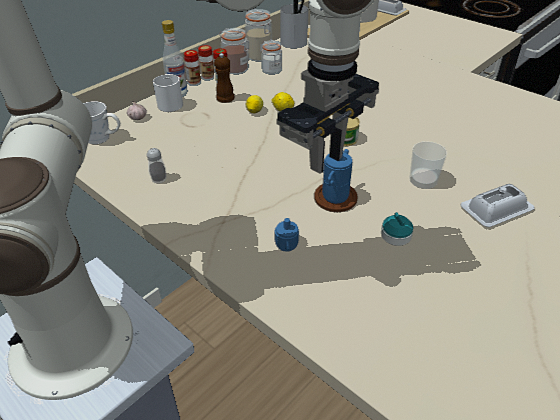

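The small lid sits on the bowl (287,103), and the pot stack, shaker and timer all stand upright. The gripper is clear of everything, so I hand in.

```bash
python3 -c "
from workcell import bot
bot.hold(0.3); print(bot.current_contact_force()); bot.job_done()"
```

```text
[-0.71648386  0.23673726  0.11555384]
the job is handed in; nothing more can be done
```

I put the set together in the required order: cup in the stand, teapot on the cup, larger lid on the teapot. The smaller lid then went on the sugar bowl. I handed the job in at about 51 s of the 136 s allowed; no verdict is reported.

My last camera checks showed:
- **Stack:** the cup, teapot and larger lid were each measured after placing. Their axes lay within about 1–2 mm of each other and of the stand.
- **Sugar bowl:** its fitted centre was the same (to 0.1 mm) before and just before the lid went on. The lid's fitted centre matches it to about 0.1 mm.
- **Upright and clear:** everything looked upright in the three views. The salt shaker and timer looked undisturbed, but I judged this by eye and did not measure it. The gripper was clear, with contact force at noise level.

**Disagreements:** two early stand measurements differed by about 3 mm. After the teapot was placed, the stand fit failed because the pot hid it, so I ignored that one. Seating heights come from the arm's release heights and the pictures, not a direct measurement.

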